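# Pop the snug lid off the amber jar with the puller

### The job

Take the steel puller out of its bay in the wooden crate, slide its fork under the rim of the wooden lid on the amber jar and pull straight up until the lid pops off, without touching the lid with the fingers. Carry the lid on the fork without tipping it, set it down right way up, wholly on the round cork mat, then stand the puller upright on the floor of its bay again and let go. Leave the other jars and the sugar pot where they stand.

Things in the scene. Friction and masses are not known exactly. Their poses are not given: they have to be found in the camera images.
- puller: Lid puller: C-shaped steel frame with a dark wooden handle, standing on its flat fork in the crate's bay; 0.3 kg. Origin: underside of the fork, straight below the handle; z up the handle, x the way the fork's open end points. Fork 6 mm thick: two prongs along x, 14 mm wide, 60 mm apart inside, 88 over all, from x = -58 to +30 mm, joined by a cross piece at x = -58 to -46.
- puller_handle (a point): On the puller: middle of the handle's top end, 139 mm above the fork's underside. The handle is a flat block centred on this axis: 40 mm along the puller's x, 14 mm along its y (pinch it along y), from 64 to 139 mm above the fork's underside.
- puller_hook (a point): On the puller: centre of the fork's working place, at the height of the top face of the prongs, 6 mm above the puller's origin. The lid's axis belongs here.
- puller_foot (a point): On the puller: centre of the 88 x 88 mm foot, underside, at x = -14 mm from the puller's origin. From the back of the foot a spine 30 mm wide (x = -58 to -48 mm) rises to a top arm 30 mm wide (x = -58 to +20), whose underside is 56 mm and top 64 mm above the fork's underside; the handle stands on it.
- lid: Wooden lid of the amber jar, 0.09 kg. Origin: centre of the rim's underside; z up. Rim: flat disc 82 mm across, 16 mm thick. Below it a cork plug, 38 mm across at most, reaches 20 mm down into the neck; the freed lid stands on it, rim 20 mm up. Seated, the rim rests on the neck's mouth. A spring catch holds it: 8 to 14 N of upward pull over the first 4 mm; clear of the neck 20 mm up.
- amber_jar: Amber glass jar with the wooden lid, fixed fast to the slab. Origin: centre of its underside, z up. Body 96 mm across up to 85 mm, shoulder sloping in to the neck at 99 mm, neck 50 mm across from there to the mouth at 122 mm: the free height for the fork under the rim is 99 to 122 mm. Lid's top at 138 mm.
- steel_capped_amber_jar: Bystander, loose: smaller amber jar with a steel cap, 84 mm across, 125 mm high, 0.7 kg. Origin: centre of its underside. Not to be moved.
- clear_jar_a: Bystander, loose: clear jar with a small wooden cap, 84 mm across, 138 mm high, 0.7 kg. Origin: centre of its underside. Not to be moved.
- clear_jar_b: Bystander, loose: clear jar with a steel cap, 84 mm across, 130 mm high, 0.7 kg. Origin: centre of its underside. Not to be moved.
- sugar_pot: Bystander, loose: round white ceramic sugar pot with a closed blue lid, 88 mm across, 89 mm high. Origin: centre of its underside. Not to be moved.
- mat: Round cork mat, fixed, 150 mm across, 8 mm thick. Origin: centre of its underside on the slab.
- crate: Low wooden crate, fixed, 190 mm (its x) by 236 mm (its y), walls 60 mm high. Origin: centre of its underside; z up. The puller's bay is open at the top, 118 mm along x and 113 mm along y; its dividers are 50 mm high. The other bay (at +y) holds two spice tins up to 64 mm high, and the slot at +x a lying whisk, all fixed, none higher than 64 mm over the slab.
- bay (a point): On the crate: centre of the floor of the puller's bay, 8 mm above the slab; axes as the crate's. The puller's foot may stand there facing any way that fits.
Things that resemble listed ones, but are neither listed nor needed, are in the scene too. Leave any pink look-alike of the puller alone. Leave any yellow look-alike of the amber_jar alone.

How it is judged:
By the outcome, as a careful person would: the job done as asked, in the order asked, and still so for the second after the job is handed in, with the robot touching nothing.
It also fails if it takes over 69 s, if anything falls off the work surface, if the arm or the gripper's body presses on something with over 40 N, if the wrist force passes 120 N, or if a joint passes its speed limit or range.

### The arm

A 6-joint arm with a two-finger parallel gripper is mounted at the origin on the work surface. World frame = base frame: x ahead of the robot, y to its left, z up, the work surface at z = 0. Lengths are in m, angles in rad, forces in N, time in s.
With the tool pointing down it reaches from about 0.35 to 0.975 m from the base axis. Payload 4.9 kg.
Tool frame: the origin (TCP) lies midway between the tips of the shut fingers; the grasp point (between the pads) lies 19 mm behind it; z points along the fingers, y is the direction in which the jaws open and shut (so a half turn about z gives the same grasp; the last joint's range is limited). The gripper opens to 85 mm and grips with 20 to 120 N. Pads are 22 mm wide; open, the fingers measure 114 mm over their backs; the gripper's body (76 mm by 85 mm) begins 54 mm behind the grasp point. The pads swing forward as they close: fully open they stand 13 mm farther back than shut.
Start: joints at [-1.346, 0.053, 1.613, -0, 1.476, -0.119], TCP at [0.211, -0.588, 0.231] pointing down, gripper open.
Joint ranges: [-3.01, 3.01], [-1.01, 2.22], [0.06, 2.58], [-1.02, 4.17], [0.09, 2.62], [-3.14, 3.14]. Speed limits (rad/s): [2.57, 2.57, 3.14, 3.14, 3.14, 3.14].

### API

Orientations are given as a rotation vector (axis times angle).
In Python, from workcell import r gives the robot as it stands. The module is installed in compiled form; this text tells all that it offers. Calls block until the motion is done:
- r.reach(position, orientation): joint-space move of the TCP to a pose.
- r.line_to(position, ori=None, speed=0.15): straight line of the TCP; ori=None keeps the orientation; speed is the mean speed in m/s.
- r.movej(angles): joint-space move.
- r.open() and r.grab(): open the fingers fully, or close them until they stop; the grip force is fixed at half the most.
- r.sleep(seconds).
- r.ik(position, orientation): joint angles nearest the present ones, or None.
- r.sense(): the state.
- r.grab_frame(name): name is "side" or "top"; returns a dict with "pixels" (384x512x3 uint8, blue, green, red), "K" (3x3 intrinsics, pixels), "dist" ([k1, k2, p1, p2, k3] as OpenCV has them; the pictures are not rectified), "T" (4x4, takes a point from camera to world coordinates). Camera axes: x right, y up, looking along -z (the intrinsics and any distortion apply to the point x, -y, -z); pixel columns grow to the right and rows downward; lengths in m; the calibration is good to about 2 mm. A picture is of the moment at which its call begins. There is no depth.
A pose or a line that the arm cannot do raises r.IKError and nothing moves.
- r.hand_in(): hands the job in, once; it reports no verdict.
The state is a dict: "clock": time; "joint_pos": joint angles; "joint_vel": joint speeds; "effort": joint torques, N m; "tool_pos": TCP position; "eef_rot": TCP orientation; "force": force on the tool from outside, world axes, zero at the start; "ft_torque": the same for the moment, N m; "grip_width": finger opening in m.
Only numpy, scipy, OpenCV 4.12 (cv2) and the standard library are available. Lean on these libraries where they do the work, as an engineer would, in place of code of your own. Each camera call takes 0.05 s, during which the arm holds its last target. There are 200 camera calls.

## Working session

There is one attempt and no reset: what is moved stays moved. The work goes in short steps, each a Python script; the robot and the scene stay as the last script left them, time stands still between calls to the robot, and variables do not carry over. Pictures are saved under pics/ and viewed, about 8 in all and at most 12, crops included, and the job is handed in when it is done.

```bash
mkdir -p pics
python3 - <<'E'
from workcell import r
import cv2,numpy as np
for n in("top","side"):
    f=r.grab_frame(n); cv2.imwrite(f"pics/{n}0.png",f["pixels"]); np.savez(f"pics/{n}0.npz",**f)
    print(n,f["K"],f["dist"],f["T"].round(3))
print(r.sense())
E
```

```text
top [[464.6954827    0.         252.10677878]
 [  0.         464.6954827  188.1899455 ]
 [  0.           0.           1.        ]] [-0.02194397  0.          0.          0.          0.        ] [[ 0.004  0.998 -0.061  0.563]
 [-1.     0.004  0.005 -0.038]
 [ 0.005  0.061  0.998  1.295]
 [ 0.     0.     0.     1.   ]]
side [[426.52968979   0.         262.58244027]
 [  0.         426.52968979 196.56284967]
 [  0.           0.           1.        ]] [-0.0621909  0.         0.         0.         0.       ] [[-0.946  0.187 -0.266  0.343]
 [-0.324 -0.48   0.815  0.857]
 [ 0.025  0.857  0.515  0.662]
 [ 0.     0.     0.     1.   ]]
{'clock': 0.1, 'joint_pos': array([-1.34604058e+00,  5.33316563e-02,  1.61416194e+00, -1.94849831e-05,
        1.47595973e+00, -1.19018227e-01]), 'joint_vel': array([ 0.00246401, -0.00118225, -0.00326672,  0.0003846 ,  0.00091088,
       -0.00131252]), 'effort': array([ 8.85502177e-04, -3.94896555e+01, -3.71366966e+01, -1.31462184e-04,
        3.83619539e-03,  8.80274285e-06]), 'tool_pos': array([ 0.2105115 , -0.58789106,  0.23015749]), 'eef_rot': array([-3.09346722e+00, -5.37029014e-01,  1.84764719e-04]), 'force': array([ 0.92222526,  1.08671586, -0.30112226]), 'ft_torque': array([-0.03358187, -0.0258955 ,  0.01061395]), 'grip_width': 0.08529277575289804}
```

View pics/top0.png

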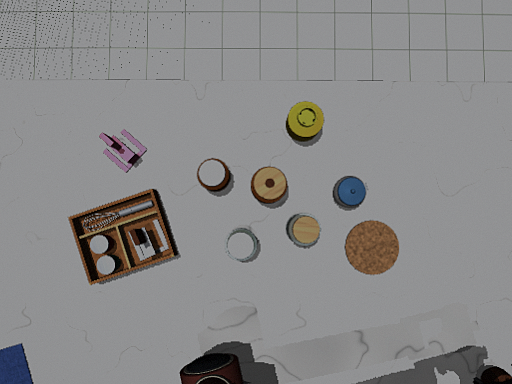

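View pics/side0.png

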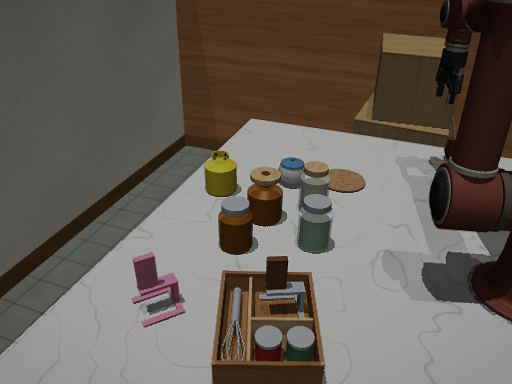

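In the top view, the steel puller is in the crate at (148,240) and the pink look-alike is at (123,150), so I choose the steel one. The amber jar with the wooden lid is at (268,184). It could be confused with the yellow jar (305,120), the steel-capped amber jar (213,174) and clear jar A with its wooden cap (304,230). The mat is at (372,247), clear jar B at (241,245) and the sugar pot at (350,191). Next I take a close crop of the chosen two.

Run:
```python
import cv2,numpy as np
a=cv2.imread("pics/top0.png"); s=cv2.imread("pics/side0.png")
A=cv2.resize(a[180:290,60:190],None,fx=5,fy=5,interpolation=cv2.INTER_CUBIC)
cv2.imwrite("pics/c1.png",A)
B=cv2.resize(s[245:384,200:340],None,fx=4,fy=4,interpolation=cv2.INTER_CUBIC)
C=cv2.resize(a[150:215,230:295],(556,556),interpolation=cv2.INTER_CUBIC)[:, :230]
C=cv2.resize(a[155:210,240:295],(230,230),interpolation=cv2.INTER_CUBIC)
B=cv2.copyMakeBorder(B,0,0,0,232,0);B[:230,562:792]=C
cv2.imwrite("pics/c2.png",B)
```

```text
(no output)
```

View pics/c1.png

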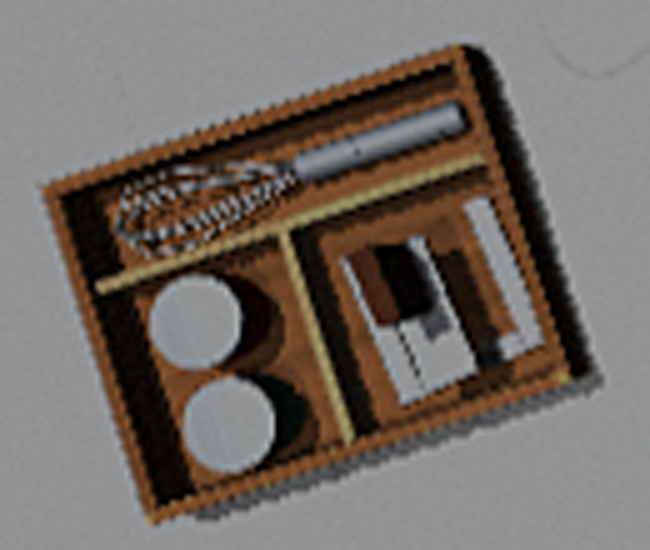

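View pics/c2.png

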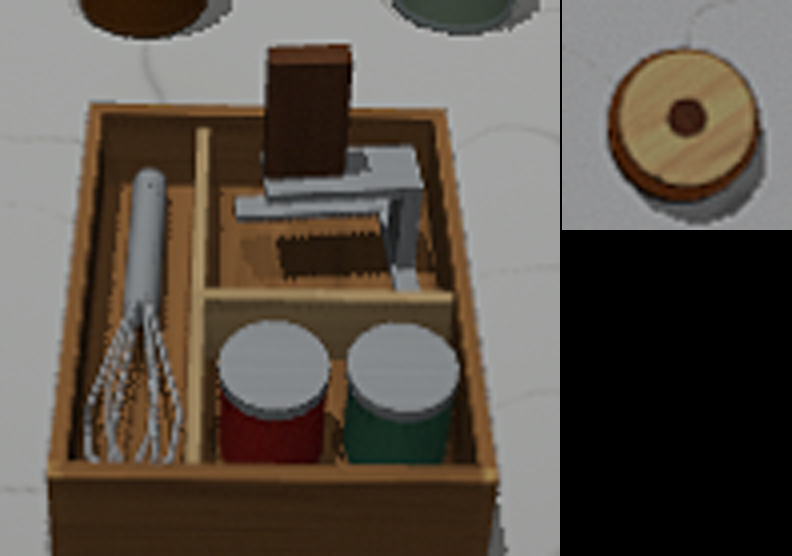

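```bash
cat > h.py <<'E'
import numpy as np,cv2
from scipy.optimize import least_squares
from scipy.spatial.transform import Rotation as R
def cam(f):
    T=np.linalg.inv(f["T"]); F=np.diag([1.,-1,-1]); return F@T[:3,:3],F@T[:3,3],f["K"],f["dist"]
def proj(f,P):
    Rm,t,K,d=cam(f); return cv2.projectPoints(np.atleast_2d(np.float64(P)),cv2.Rodrigues(Rm)[0],t,K,d)[0][:,0]
def back(f,uv,z):
    Rm,t,K,d=cam(f); n=cv2.undistortPoints(np.float64([[uv]]),K,d)[0,0]
    c=-Rm.T@t; v=Rm.T@np.array([*n,1]); return c+v*(z-c[2])/v[2]
def fit(obs,x0):  # obs: list (frame, local pts, pixels); unknown x,y,yaw
    def res(q): return np.concatenate([(proj(f,R.from_euler('z',q[2]).apply(p)+[q[0],q[1],0])-u).ravel() for f,p,u in obs])
    s=least_squares(res,x0,loss='soft_l1'); return s.x,res(s.x).reshape(-1,2)
def down(yaw): # tool z down, tool y (jaw) along world direction yaw+90deg
    return (R.from_euler('z',yaw)*R.from_euler('x',np.pi)).as_rotvec()
E
python3 - <<'E'
from h import *
t=dict(np.load("pics/top0.npz"));s=dict(np.load("pics/side0.npz"))
c1=lambda a:(np.array(a)+.5)/5-.5+[60,180]
c2=lambda a:(np.array(a)+.5)/4-.5+[200,245]
z=.008
for n,uv,h in [("lid",(269.7,182.7),.138),("steelamber",(213,174),.125),("clear_a",(305,230),.138),("clear_b",(241,245),.13),("sugar",(350.5,191),.089),("yellow",(306,119),.14),("mat",(372,247),.008)]:
    p=back(t,uv,h); print(n,p.round(4),"side px",proj(s,p).round(0))
q,e=fit([(t,np.array([[.095,.118,.06],[.095,-.118,.06],[-.095,-.118,.06],[-.095,.118,.06]]),c1([(45,188),(470,47),(572,378),(150,520)]))],[.45,.3,.3]);print("crate",q,e.round(1).tolist())
H=np.array([[.02,.007,.147],[.02,-.007,.147],[-.02,.007,.147],[-.02,-.007,.147]])
G=np.array([[-.058,-.015,.072],[-.058,.015,.072],[.03,-.044,.014],[.03,-.03,.014],[-.058,-.044,.014]])
ot=(t,np.r_[H,G],c1([(345,252),(378,245),(378,327),(404,320),(478,375),(405,405),(490,195),(465,203),(545,345)]))
os=(s,H,c2([(267,66),(269,49),(351,63),(348,45)]))
for o in([ot],[os],[ot,os]):
    q,e=fit(o,[.45,.25,.3]);print("puller",q,np.degrees(q[2]),e.round(1).tolist())
E
```

```text
lid [ 0.6476 -0.0874  0.138 ] side px [[264. 173.]]
steelamber [0.6699 0.0553 0.125 ] side px [[236. 202.]]
clear_a [ 0.5302 -0.1752  0.138 ] side px [[315. 167.]]
clear_b [ 0.4921 -0.0164  0.13  ] side px [[316. 200.]]
sugar [ 0.6304 -0.2999  0.089 ] side px [[291. 158.]]
yellow [ 0.8085 -0.1784  0.14  ] side px [[222. 149.]]
mat [ 0.4803 -0.3758  0.008 ] side px [[341. 179.]]
crate [0.50992644 0.30150005 0.32405123] [[-0.1, -1.2], [-0.6, -0.9], [0.8, 1.1], [-0.0, 1.0]]
puller [0.51189152 0.2452719  0.36854434] 21.116035313996328 [[0.5, 0.3], [-0.8, -0.4], [-0.6, 0.5], [-0.4, -0.1], [-0.6, -0.2], [3.2, -2.1], [0.2, 0.2], [0.4, 0.4], [0.3, 0.3]]
puller [0.50950212 0.24711781 0.40872069] 23.41797035617075 [[0.2, 0.1], [-0.9, -0.4], [0.4, 0.2], [0.2, -0.0]]
puller [0.51075586 0.24567931 0.38140461] 21.852874566998715 [[0.2, 0.8], [-1.1, 0.1], [-0.6, 1.0], [-0.5, 0.3], [-0.5, 0.1], [3.4, -1.7], [-0.2, 0.5], [0.0, 0.8], [0.3, 0.4], [-0.3, -0.7], [-1.2, -1.1], [-0.1, -0.2], [-0.1, -0.4]]
```

Run:
```python
from workcell import r
from h import *
y=.374; p=np.array([.5112,.2457,.106]); o=down(y); 
j=r.ik(p+[0,0,.16],o); print(j); print(r.ik([.647,-.087,.3],down(np.radians(105))), r.ik([.647,-.087,.3],down(np.radians(-75))))
r.reach(p+[0,0,.16],o); r.line_to(p+[0,0,.06],speed=.15)
for n in("top","side"):
    f=r.grab_frame(n); np.savez(f"pics/{n}1.npz",**f)
    a=f["pixels"]; u=proj(f,[p[0],p[1],.147])[0].astype(int)
    globals()[n]=cv2.resize(a[max(0,u[1]-60):u[1]+60,max(0,u[0]-60):u[0]+60],(390,390),interpolation=cv2.INTER_CUBIC)
cv2.imwrite("pics/g1.png",np.hstack([top,side])); print(r.sense()["clock"],r.sense()["tool_pos"],r.sense()["eef_rot"])
```

```text
[ 0.31683639 -0.10323097  1.70844416  0.          1.53637947  1.51363272]
[-0.24757135  0.08659034  1.46390973  0.          1.59109259 -0.50937074] [-2.47571355e-01  8.65903356e-02  1.46390973e+00 -4.44089210e-16
  1.59109259e+00  2.63222191e+00]
4.125 [0.51223071 0.24601043 0.16780384] [-3.0864273  -0.58386984 -0.0047148 ]
```

View pics/g1.png

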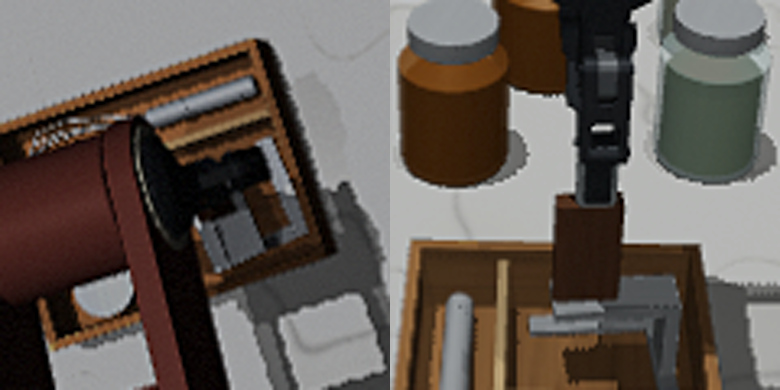

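The side view shows the finger in line with the handle (handle top around x=589, finger at 598). The difference is accounted for by the finger being nearer the camera. I grasp and lift.

Run:
```python
from workcell import r
from h import *
p=np.array([.5112,.2457,.106])
r.line_to(p,speed=.1); r.grab(); r.sleep(.2); s=r.sense(); print("grasp",s["tool_pos"],s["eef_rot"],s["grip_width"],s["joint_pos"],s["force"]); np.save("pics/grasp.npy",np.r_[s["tool_pos"],s["eef_rot"]])
r.line_to(p+[0,0,.15],speed=.15)
th=np.radians(105); b=-np.array([np.cos(th),np.sin(th),0]); L=np.array([.6476,-.0874,0])
q=L+b*.105; q[2]=.27
o=down(th); r.reach(q,o); r.sleep(.3)
s=r.sense(); print(s["clock"],s["tool_pos"],s["eef_rot"],s["grip_width"],s["force"])
for n in("top","side"):
    f=r.grab_frame(n); np.savez(f"pics/{n}2.npz",**f)
    u=proj(f,q-[0,0,.1])[0].astype(int); x,y=max(0,u[0]-60),max(0,u[1]-60); print(n,x,y)
    globals()[n]=cv2.resize(f["pixels"][y:y+120,x:x+120],(390,390),interpolation=cv2.INTER_CUBIC)
cv2.imwrite("pics/g2.png",np.hstack([top,side]))
```

```text
grasp [0.51135679 0.24568116 0.10619718] [3.08674060e+00 5.84092092e-01 5.30144725e-04] 0.012994022986472896 [ 3.16776510e-01  2.67475550e-02  1.85650978e+00 -1.24359356e-04
  1.25801039e+00  1.51358114e+00] [ 0.11641752 -0.66005666  1.35689326]
9.0417 [ 0.6748416  -0.18831771  0.27013732] [1.91163637e+00 2.49288441e+00 1.02669100e-04] 0.013370268463081595 [ 0.79659112  0.52460684 -2.80258846]
top 251 110
side 207 85
```

View pics/g2.png

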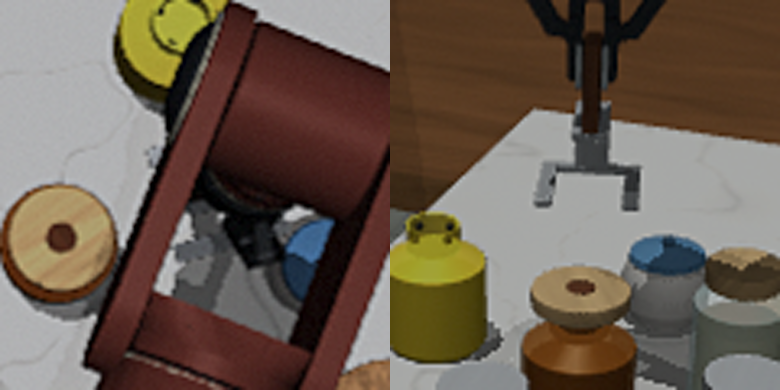

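Here the puller hangs level in the grip and the fork faces the amber lid. I compare the predicted and seen fork points: prong tip ends at about (534–551,207) and (622–640,209) in the right half of the crop.

Run:
```python
from h import *
s=dict(np.load("pics/side2.npz"))
P=np.array([[.03,-.044,0],[.03,-.03,0],[.03,.03,0],[.03,.044,0],[-.046,-.03,.006],[-.046,.03,.006],[-.058,-.044,.006],[-.058,.044,.006],[.02,-.015,.064],[.02,.015,.064]])
W=R.from_euler('z',105,degrees=True).apply(P)+[.6748,-.1883,.172]
u=proj(s,W); print(((u-[207,85]+.5)*3.25-.5+[390,0]).round(0).tolist())
c=proj(s,[.6476,-.0874,.138]); print("lid",((c-[207,85]+.5)*3.25+[390,0]).round(0))
a=s["pixels"]; v=cv2.resize(a[90:205,235:315],(560,805)[::1],interpolation=cv2.INTER_CUBIC)[:600]
# overlay with predicted dots on fork at 10x
x,y=242,125; A=cv2.resize(a[y:y+60,x:x+70],None,fx=10,fy=10,interpolation=cv2.INTER_CUBIC)
for k in u: cv2.circle(A,tuple(int(t) for t in ((k-[x,y]+.5)*10)),3,(0,0,255),-1)
cv2.imwrite("pics/g3.png",A)
```

```text
[[532.0, 208.0], [548.0, 209.0], [619.0, 213.0], [636.0, 214.0], [556.0, 167.0], [623.0, 171.0], [541.0, 161.0], [639.0, 166.0], [569.0, 134.0], [605.0, 136.0]]
lid [[578. 288.]]
```

View pics/g3.png

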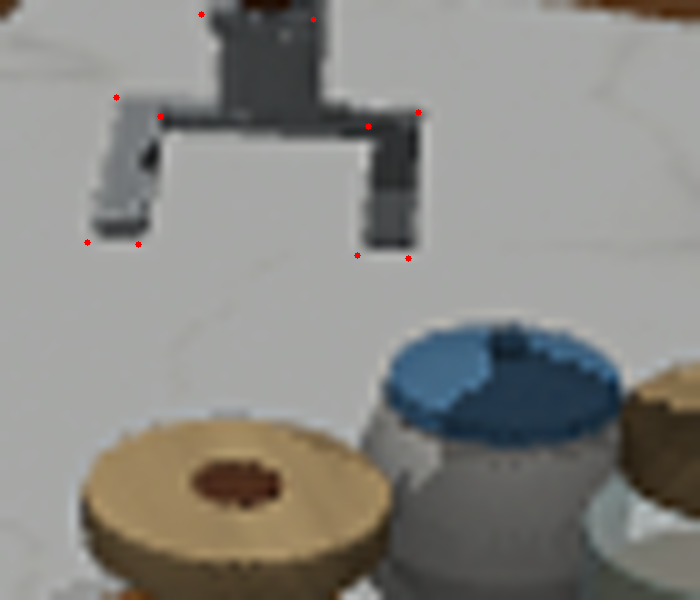

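The fork and the lid knob are both offset from prediction by the same ≈0.8 px, so their relative alignment is good to about 1–2 mm. I lower and slide in.

Run:
```python
from workcell import r
from h import *
th=np.radians(105); b=-np.array([np.cos(th),np.sin(th),0]); L=np.array([.6476,-.0874,.206])
f0=r.sense()["force"]
r.line_to(L+b*.105,speed=.1); r.sleep(.1); print(r.sense()["tool_pos"])
for d in(.06,.03,.012,.001):
    r.line_to(L+b*d,speed=.08); F=r.sense()["force"]-f0; print(d,F.round(1))
    if np.linalg.norm(F[:2])>6: print("STOP"); break
r.sleep(.2);s=r.sense(); print(s["clock"],s["tool_pos"],(s["force"]-f0).round(1))
f=r.grab_frame("side"); np.savez("pics/side3.npz",**f)
a=f["pixels"]; x,y=222,125
cv2.imwrite("pics/g4.png",cv2.resize(a[y:y+90,x:x+100],None,fx=6,fy=6,interpolation=cv2.INTER_CUBIC))
```

```text
[ 0.67545617 -0.18907652  0.20746068]
0.06 [-0.3 -0.3 -0.3]
0.03 [-1.4  0.2  0.4]
0.012 [-1.  -0.5  0.6]
0.001 [-1.5 -0.7  0.7]
12.125 [ 0.64789505 -0.08852532  0.20602624] [-1.  -0.4  0.7]
```

View pics/g4.png

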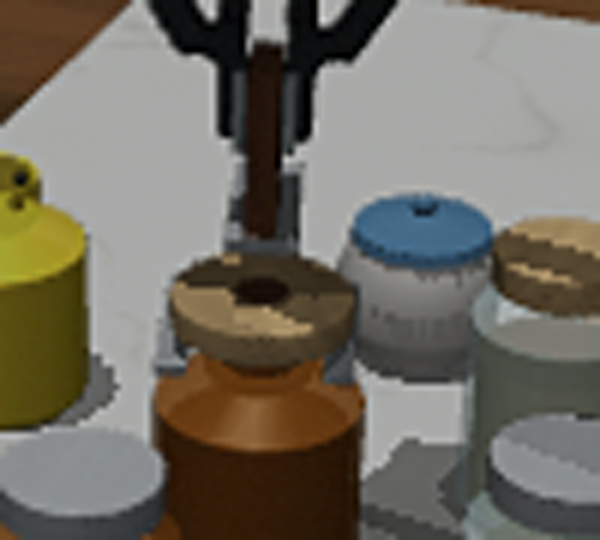

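The prongs are seen on both sides of the neck under the rim (tips at about (170,360) and (345,370)), with no contact force. I pull up.

Run:
```python
from workcell import r
from h import *
s=r.sense(); p=np.array([.6476,-.0874,.206])+.001*-np.array([np.cos(np.radians(105)),np.sin(np.radians(105)),0]); f0=s["force"]
for d in(.007,.010,.012,.014,.018,.035):
    r.line_to(p+[0,0,d],speed=.03); s=r.sense(); print(d,(s["force"]-f0).round(1),s["tool_pos"][2].round(4))
r.line_to(p+[0,0,.11],speed=.1); r.sleep(.2); s=r.sense(); print(s["clock"],(s["force"]-f0).round(2),s["tool_pos"],s["eef_rot"])
f=r.grab_frame("side"); np.savez("pics/side4.npz",**f)
x,y=212,85
cv2.imwrite("pics/g5.png",cv2.resize(f["pixels"][y:y+120,x:x+120],None,fx=5,fy=5,interpolation=cv2.INTER_CUBIC))
```

```text
0.007 [-0.4 -0.1  1.4] 0.2136
0.01 [-0.4 -0.3  0.1] 0.2156
0.012 [ 0.8 -0.9 -5.4] 0.2166
0.014 [-1.1 -0.4 -9.8] 0.2184
0.018 [ 0.2 -0.3  0.3] 0.2276
0.035 [ 0.2 -0.1 -0.9] 0.2409
15.4083 [-0.21 -0.78  0.58] [ 0.64748944 -0.0882671   0.31473819] [-1.91132324e+00 -2.49099524e+00  1.25824269e-03]
```

View pics/g5.png

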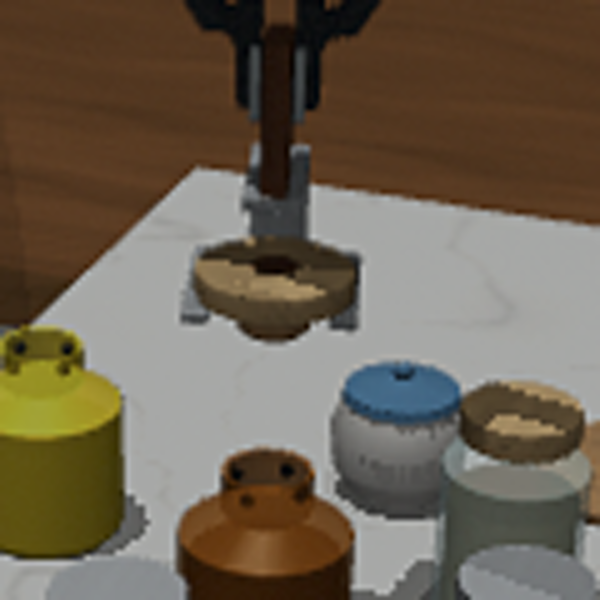

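The lid came off level and sits on the fork with the plug below it; the amber neck is open at (265,480). I carry it to the mat and lower it.

Run:
```python
from workcell import r
from h import *
f0=r.sense()["force"]
m=np.array([.4803,-.3758,0])
r.line_to(m+[0,0,.315],speed=.12); r.line_to(m+[0,0,.15],speed=.1); r.line_to(m+[0,0,.124],speed=.03); print((r.sense()["force"]-f0).round(1))
r.line_to(m+[0,0,.114],speed=.02); r.sleep(.3); s=r.sense(); print(s["clock"],s["tool_pos"],(s["force"]-f0).round(1))
for n in("top","side"):
    f=r.grab_frame(n); np.savez(f"pics/{n}5.npz",**f)
    u=proj(f,m)[0].astype(int); x,y=u[0]-50,u[1]-50; print(n,x,y)
    globals()[n]=cv2.resize(f["pixels"][y:y+100,x:x+100],(390,390),interpolation=cv2.INTER_CUBIC)
cv2.imwrite("pics/g6.png",np.hstack([top,side]))
```

```text
[-0.3 -0.5  0.4]
22.15 [ 0.48037951 -0.3758619   0.11415832] [ 1.1 -0.3  1.1]
top 321 196
side 290 131
```

View pics/g6.png

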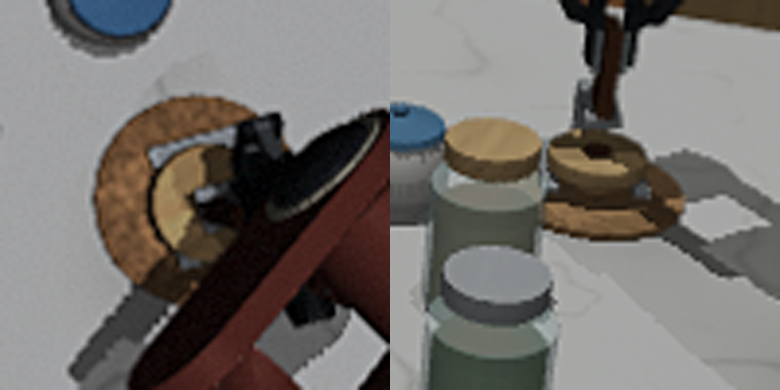

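The lid is on the mat: the rim is above the prongs and well inside the mat's outline in both views. I back out, stow the puller and look again.

Run:
```python
from workcell import r
from h import *
f0=r.sense()["force"]
th=np.radians(105); b=-np.array([np.cos(th),np.sin(th),0]); m=np.array([.4803,-.3758,.114])
for d in(.03,.11):
    r.line_to(m+b*d,speed=.08); print((r.sense()["force"]-f0).round(1))
r.line_to(m+b*.11+[0,0,.19],speed=.15)
g=np.load("pics/grasp.npy"); p=g[:3]; o=down(.374)
r.reach(p+[0,0,.16],o); r.sleep(.2); f0=r.sense()["force"]; print(r.sense()["clock"],r.sense()["tool_pos"])
for h in(.06,.03,.012,.004,.001):
    r.line_to(p+[0,0,h],speed=.1 if h>.02 else .03); F=r.sense()["force"]-f0; print(h,F.round(1))
    if np.linalg.norm(F)>8: print("STOP"); break
else:
    r.line_to(p,speed=.01); r.sleep(.2); s=r.sense(); print((s["force"]-f0).round(1),s["tool_pos"],s["eef_rot"])
    if np.linalg.norm(s["force"]-f0)<15:
        r.open(); r.sleep(.2); r.line_to(p+[0,0,.15],speed=.12)
        r.movej([-1.346,.053,1.613,0,1.476,-.119]); r.sleep(.2)
for n in("top","side"):
    f=r.grab_frame(n); np.savez(f"pics/{n}6.npz",**f); globals()[n]=f["pixels"]
print(r.sense()["clock"],r.sense()["grip_width"])
A=cv2.resize(top[180:290,60:190],(461,390),interpolation=cv2.INTER_CUBIC);B=cv2.resize(side[130:384,180:400],(338,390),interpolation=cv2.INTER_AREA)
C=cv2.resize(top[110:290,190:420],(256,200),interpolation=cv2.INTER_CUBIC);D=cv2.resize(top[200:290,325:415],(200,200),interpolation=cv2.INTER_CUBIC);E=cv2.resize(side[150:210,290:390],(333,200),interpolation=cv2.INTER_CUBIC)
w=np.hstack([C,D,E]); cv2.imwrite("pics/g7.png",np.vstack([np.hstack([A,B]),cv2.copyMakeBorder(w,0,0,0,10,0)]))
```

```text
[-0.1 -2.   0.3]
[-1.1 -1.3 -0.1]
28.1167 [0.51163488 0.24532265 0.26621043]
0.06 [ 1.2 -0.1  0.2]
0.03 [-0.1 -0.2  0.5]
0.012 [ 0.8 -0.8 -0.3]
0.004 [ 0.  -1.4  0.3]
0.001 [-0.2 -0.5  0.4]
[ 0.9 -0.1  0.4] [0.51132561 0.24568212 0.10621368] [ 3.08680740e+00  5.84086950e-01 -8.42642745e-05]
37.2833 0.08524402634230625
```

View pics/g7.png

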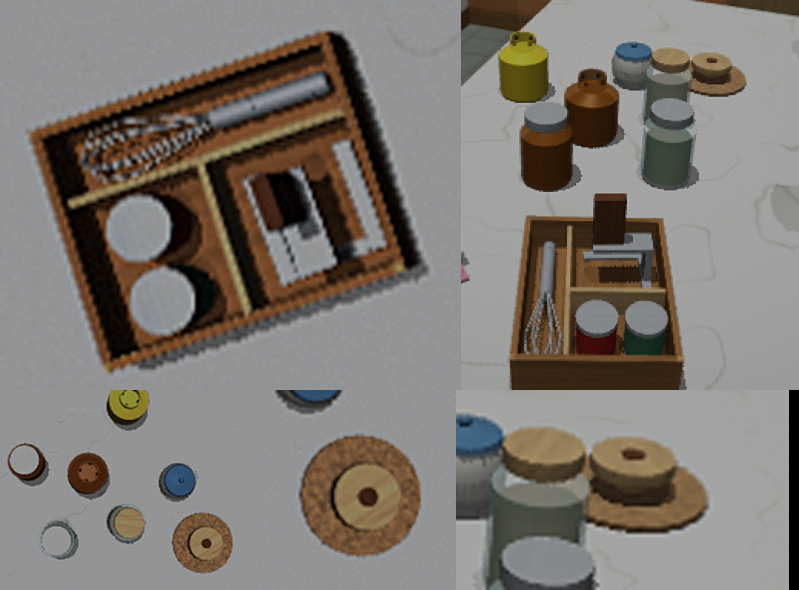

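The lid stands upright inside the mat (about (368,496) in the mat crop). The puller stands in its bay and the bystanders look unchanged. I check the before/after difference and hand in.

Run:
```python
from workcell import r
from h import *
for n in("top",):
    a,b=[np.load(f"pics/{n}{k}.npz")["pixels"].astype(float) for k in(0,6)]
    d=cv2.GaussianBlur(np.abs(a-b).max(2),(3,3),0)
    for k,(u,v) in dict(steelamber=(213,174),clear_a=(305,230),clear_b=(241,245),sugar=(350,191),puller=(145,240),lid=(268,184)).items(): print(k,(d[v-20:v+20,u-20:u+20]>25).sum())
r.hand_in()
```

```text
steelamber 0
clear_a 0
clear_b 0
sugar 0
puller 170
lid 869
the job is handed in; nothing more can be done
```

The job is done and handed in at about 37 s on the clock. I took the steel puller from the crate, hooked the fork under the amber jar's lid and pulled straight up. The catch gave after about 10 N. I carried the lid level to the cork mat, backed the fork out, stood the puller back in its bay and let go.

- **Lid:** the last pictures show it upright and well inside the mat's edge.
- **Bystanders:** in the top view, the two clear jars, the steel-capped amber jar and the sugar pot show no changed pixels from the start.
- **Puller:** it stands upright in its bay with the gripper open and clear. The pixel comparison shows 170 changed pixels around it, so it has probably shifted slightly from where it first stood. I did not measure the shift.
- **Camera disagreement:** before hooking, the side-view prediction was off by about 1 pixel (about 2 mm) for both the fork and the lid. Their alignment to each other held, so I made no correction.

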